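# Rake the marking pencils into rows

## Robot

A 6-joint arm with a two-finger parallel gripper is mounted at the origin on the work surface. World frame = base frame: x ahead of the robot, y to its left, z up, the work surface at z = 0. Lengths are in m, angles in rad, forces in N, time in s.
With the tool pointing down it reaches from about 0.35 to 0.975 m from the base axis. Payload 4.9 kg.
Tool frame: the origin (TCP) lies midway between the tips of the shut fingers; the grasp point (between the pads) lies 19 mm behind it; z points along the fingers, y is the line along which they close (so a half turn about z gives the same grasp; the last joint's range is limited). The gripper opens to 85 mm and grips with 20 to 120 N. Pads are 22 mm wide; open, the fingers measure 114 mm over their backs; the gripper's body (76 mm by 85 mm) begins 54 mm behind the grasp point. The pads swing forward as they close: fully open they stand 13 mm farther back than shut.
Start: joints at [-0.119, 0.053, 1.613, -0, 1.476, -0.119], TCP at [0.625, 0, 0.194] pointing down, gripper open.
Joint ranges: [-3.01, 3.01], [-1.01, 2.22], [0.06, 2.58], [-1.02, 4.17], [0.09, 2.62], [-3.14, 3.14]. Speed limits (rad/s): [2.57, 2.57, 3.14, 3.14, 3.14, 3.14].

## Interface

Orientations are given as a unit quaternion [w, x, y, z].
In Python, from plant import state, grab_frame, camera_info, job_done, spot_in, masks_of, pinpoint gives the robot as it stands.
- The arm moves only by the shell command python3 -m handwheel 'ROWS' [OPENING]. ROWS is JSON, a list that holds one entry, the list of rows, each a list of 6 numbers: the shift along the world's x, y, z in m, then the turn, a rotation vector about the world's x, y, z in degrees. In form: [[[tx, ty, tz, ax, ay, az], ...]]. A call has 1 to 20 rows; each row shifts and turns the commanded pose from where the row before left it; what a row does not reach is not made up. A row lasts 1/12 s, in which the tool goes at most 41.7 mm and 7.16 degrees, less where a joint would pass 70% of its speed; a pose out of reach is approached as far as the arm can. A call is refused whole if a number of a shift passes 0.0417 or a number of a turn 7.16, either way. A call with a gripper value outside its range is refused whole. OPENING is the opening, from 0 (shut) to 1 (fully open), set as the call begins (- or left out, the last holds). The fingers move at their own pace and stop on an object; the grip force is fixed at half the most. Time passes only in rows, so rows that do not move let the fingers close. It gives the time, the measured TCP pose, the force, the opening and the grip force at its end, in the units of the state.
- state(): the state, without advancing time (a new reading comes with each control period).
- grab_frame(name): name is "scene" or "side" or "wrist"; returns (picture, depth): 420x560x3 uint8, blue, green, red; 420x560 float32, m along the optical axis (not along the pixel's ray), 0 where there is no reading.
- camera_info(name): a dict with "fx", "fy", "cx", "cy" (pixels), "T" (4x4, takes a point from camera to world coordinates). Camera axes: x right, y up, looking along -z (the intrinsics and any distortion apply to the point x, -y, -z); pixel columns grow to the right and rows downward; lengths in m; the calibration is good to about 2 mm. A picture is of the moment at which its call begins: read the wrist's pose just before it. camera_info takes no time and is no camera call; for the wrist camera it gives the pose at the moment of the call.
- job_done(): hands the job in; it is judged then, once.
Trained networks look in the newest picture that a camera, given by its name, has taken for a name from the list of things; names that differ only in an ending like _2 or _b are one class to them, and where a whole thing is asked for, a point or a joint stands for the part that bears it (a point fixed in the world has none). Each returns a list of dicts, best first, with "conf" (0 to 1); they miss things now and then, are a little off and sometimes report something else, mostly with a low value. They report only what shows in the picture. A call takes as long as a camera call. They do not tell look-alikes from the thing itself.
- spot_in(camera, thing): "box" ([left, top, width, height] in pixels, round what is visible of it).
- masks_of(camera, thing): "region" (420x560 bool, what is visible of it) and "box" ([left, top, width, height] in pixels, round what is visible of it).
- pinpoint(camera, thing): "position" ([column, row] in pixels: a listed point, or the origin of a listed thing).
The state is a dict: "time": time; "joint_pos": joint angles; "joint_vel": joint speeds; "joint_efforts": joint torques, N m; "tool_pos": TCP position; "tool_rot": TCP orientation; "contact_force": force on the tool from outside, world axes, zero at the start; "ft_torque": the same for the moment, N m; "gripper_width": opening from 0.0 (shut) to 1.0 (fully open); "grasp_force": force on a finger pad.
Only numpy, scipy, OpenCV 4.12 (cv2) and the standard library are available. Lean on these libraries where they do the work, as an engineer would, in place of code of your own. Each camera call takes 0.05 s, during which the arm holds its last target. There are 200 camera calls.

## Task

Three red marking pencils lie askew on the black mat of the dental technician's bench. Take the white comb rake by its blue block grip and rake the pencils together with it so that they lie flat, parallel and close side by side, without touching them with the fingers; then stand the rake back where it was and let go.

Things in the scene. Friction and masses are not known exactly. Their poses are not given: they have to be found in the camera images.
- rake_grip (a point): centre of the blue grip block (x 24 thick, y 70, z 52 mm) of a white comb rake standing on its tines on the bench beside the mat; a wooden brush looks alike. Head bar 172 mm long (y), 28 thick, 28-42 mm below this point. Eleven tines, 28 deep (x), 7 wide, 9 mm gaps, end 76 mm below; their faces, 14 mm either side in x, act as a straight edge, both alike. 180 g.
- pencil_a_mid (a point): red hexagonal marking pencil flat on the black mat (2 mm thick), 120 mm long, 10 mm over flats, 14 g. Point: its middle, 7 mm above the bench. x runs along it to its tip. The three lie one beyond the other from the robot, about 58 mm apart, in any order, skewed up to 25 degrees from crosswise of the mat (itself turned up to 20). Nothing else is on the mat. Pushed by the tines' face (under 2 N) a pencil turns parallel to it.
- pencil_b_mid (a point): red hexagonal marking pencil flat on the black mat (2 mm thick), 120 mm long, 10 mm over flats, 14 g. Point: its middle, 7 mm above the bench. x runs along it to its tip.
- pencil_c_mid (a point): red hexagonal marking pencil flat on the black mat (2 mm thick), 120 mm long, 10 mm over flats, 14 g. Point: its middle, 7 mm above the bench. x runs along it to its tip.
Things that resemble listed ones, but are neither listed nor needed, are in the scene too. What is shaped like the part that bears rake_grip but pink or turquoise is not meant.

How it is judged:
By the outcome, as a careful person would: the job done as asked, in the order asked, and still so for the second after the job is handed in, with the robot touching nothing.
It also fails if it takes over 53 s, if anything falls off the work surface, if the arm or the gripper's body presses on something with over 40 N, if the wrist force passes 120 N, or if a joint passes its speed limit or range.

## Working session

There is one attempt and no reset: what is moved stays moved. The work goes in short steps, Python scripts to look and compute and a shell command to move; the robot and the scene stay as the last step left them, time stands still between calls to the robot, and variables do not carry over. Pictures are saved under pics/ and viewed, at most 10 in all, crops included, and the job is handed in when it is done.

```bash
mkdir -p pics; cat > h.py <<'E'
import numpy as np, cv2
from plant import *
def world(cam,u,v,d,ci=None):
    c=ci or camera_info(cam)
    p=np.array([(u-c["cx"])/c["fx"]*d,-(v-c["cy"])/c["fy"]*d,-d,1])
    return (np.array(c["T"])@p)[:3]
def onplane(cam,u,v,z,ci=None):
    a=world(cam,u,v,0.,ci);b=world(cam,u,v,1.,ci)
    return a+(b-a)*(z-a[2])/(b[2]-a[2])
def cloud(cam,depth,mask,ci=None):
    vs,us=np.nonzero(mask&(depth>0)); d=depth[vs,us]
    c=ci or camera_info(cam)
    P=np.stack([(us-c["cx"])/c["fx"]*d,-(vs-c["cy"])/c["fy"]*d,-d,np.ones_like(d)])
    return (np.array(c["T"])@P)[:3].T
E
python3 - <<'E'
from h import *
print(camera_info("scene").keys())
for cam in("scene","side"):
    im,d=grab_frame(cam); cv2.imwrite(f"pics/{cam}0.png",im)
    for t in("rake_grip","pencil_a_mid"):
        for r in pinpoint(cam,t):
            u,v=r["position"]; dd=d[int(v),int(u)]
            print(cam,t,np.round(r["position"]),round(r["conf"],2),np.round(world(cam,u,v,dd),3),np.round(onplane(cam,u,v,.007),3) if 'pencil' in t else np.round(onplane(cam,u,v,.076),3))
    for t in("pencil_a_mid","rake_grip"):
        for r in masks_of(cam,t):
            P=cloud(cam,d,r["region"]); q=P[:,:2]-P[:,:2].mean(0)
            w,V=np.linalg.eigh(q.T@q/len(q)); a=V[:,1]
            print(cam,'mask',t,r["box"],round(r["conf"],2),np.round(np.median(P,0),3),"ang",np.round(np.degrees(np.arctan2(a[1],a[0])),1),np.round(np.sqrt(12*w),3))
E
```

```text
dict_keys(['fx', 'fy', 'cx', 'cy', 'T'])
scene rake_grip [176. 216.] 0.98 [ 0.409 -0.33   0.08 ] [ 0.405 -0.331  0.076]
scene rake_grip [180. 281.] 0.95 [ 0.627 -0.297  0.101] [ 0.606 -0.303  0.076]
scene rake_grip [183. 164.] 0.85 [ 0.2   -0.332  0.084] [ 0.188 -0.335  0.076]
scene rake_grip [ 98. 194.] 0.81 [ 0.314 -0.532  0.086] [ 0.301 -0.538  0.076]
scene pencil_a_mid [358. 296.] 0.63 [0.635 0.061 0.015] [0.63  0.063 0.007]
scene mask pencil_a_mid [334.0, 285.1, 47.9, 24.1] 0.8 [0.638 0.058 0.012] ang 116.4 [0.01  0.112]
scene mask rake_grip [158.9, 151.9, 57.9, 43.9] 0.93 [ 0.197 -0.328  0.046] ang 59.4 [0.053 0.161]
scene mask rake_grip [162.0, 260.6, 45.9, 71.2] 0.9 [ 0.627 -0.296  0.049] ang -148.7 [0.032 0.162]
scene mask rake_grip [145.7, 200.2, 66.9, 56.4] 0.83 [ 0.407 -0.336  0.046] ang 132.3 [0.057 0.161]
scene mask rake_grip [66.4, 180.5, 70.6, 52.9] 0.76 [ 0.311 -0.535  0.047] ang 124.0 [0.04  0.151]
side rake_grip [276. 278.] 0.97 [ 0.395 -0.343  0.101] [ 0.397 -0.325  0.076]
side rake_grip [245. 363.] 0.89 [ 0.301 -0.547  0.099] [ 0.3   -0.536  0.076]
side rake_grip [352. 267.] 0.76 [ 0.593 -0.327  0.088] [ 0.597 -0.319  0.076]
side rake_grip [198. 290.] 0.72 [ 0.198 -0.338  0.081] [ 0.197 -0.334  0.076]
side pencil_a_mid [330. 191.] 0.41 [0.633 0.058 0.011] [0.634 0.062 0.007]
side pencil_a_mid [302. 200.] 0.38 [0.531 0.025 0.013] [0.532 0.031 0.007]
side mask pencil_a_mid [324.6, 186.0, 14.0, 11.3] 0.64 [0.632 0.06  0.013] ang 114.4 [0.005 0.057]
side mask rake_grip [174.3, 272.0, 42.9, 67.4] 0.9 [ 0.185 -0.351  0.049] ang 59.2 [0.037 0.16 ]
side mask rake_grip [323.0, 252.7, 56.7, 48.7] 0.87 [ 0.589 -0.323  0.049] ang -150.6 [0.038 0.161]
side mask rake_grip [220.6, 337.1, 56.1, 74.9] 0.75 [ 0.306 -0.557  0.05 ] ang 125.0 [0.029 0.165]
side mask rake_grip [251.5, 268.4, 52.5, 50.6] 0.71 [ 0.397 -0.351  0.049] ang 131.1 [0.028 0.162]
```

```bash
python3 -c "
import cv2,numpy as np
a=cv2.imread('pics/scene0.png');cv2.imwrite('pics/s0.png',a)"; ls pics
```

```text
s0.png
scene0.png
side0.png
```

View pics/scene0.png

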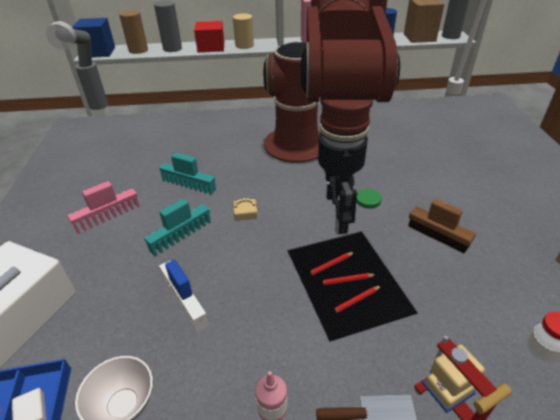

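View pics/side0.png

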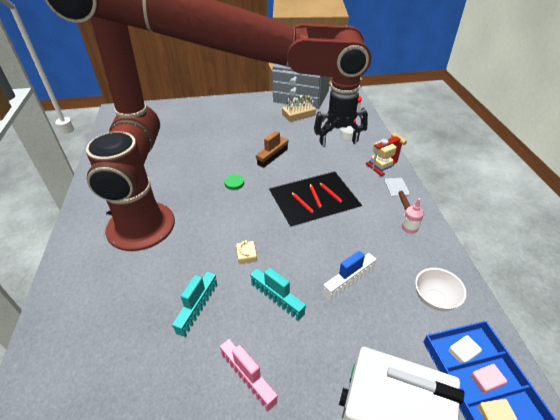

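Scene view: the white rake with the blue grip is at about (183,285). The mat spans (290–410, 235–330) with three pencils at about (332,263), (349,279) and (358,298). The teal, pink and brown ones are decoys. Next I'll segment by colour.

```bash
cat > seg.py <<'E'
from h import *
from scipy import ndimage
def axis(P):
    r=cv2.minAreaRect((P[:,:2]*1000).astype(np.float32)); b=cv2.boxPoints(r)
    e=[b[1]-b[0],b[2]-b[1]]; a=max(e,key=np.linalg.norm); 
    return np.array(r[0])/1000, np.degrees(np.arctan2(a[1],a[0]))%180, sorted(np.round(r[1]))
def pencils(im,cam,ci=None,win=None):
    # pixels projected to the plane z=.010, kept if on mat region
    h=im.astype(int); m=(h[...,2]>110)&(h[...,1]<85)&(h[...,0]<85)
    L,n=ndimage.label(m); out=[]
    for i in range(1,n+1):
        vs,us=np.nonzero(L==i)
        if len(vs)<60: continue
        P=np.array([onplane(cam,u,v,.010,ci) for u,v in zip(us,vs)])
        c,a,s=axis(P)
        if .35<c[0]<.85 and abs(c[1]-.03)<.2: out.append((np.round(c,4),round(a,1),s))
    return out
E
python3 - <<'E'
from seg import *
for cam in("scene","side"):
    im,d=grab_frame(cam)
    for p in pencils(im,cam): print(cam,p)
    P=cloud(cam,d,np.ones(d.shape,bool)); I=im[d>0].astype(int)
    b=(I[:,0]>100)&(I[:,2]<60)&(I[:,1]<90)&(abs(P[:,0]-.6)<.12)&(abs(P[:,1]+.31)<.12)&(P[:,2]>.045)
    t=b&(P[:,2]>np.percentile(P[b][:,2],97)-.004)
    print(cam,'grip top',axis(P[t]),P[t][:,2].max(),b.sum())
    w=(I.min(1)>110)&(abs(P[:,0]-.6)<.12)&(abs(P[:,1]+.31)<.12)&(P[:,2]>.043)
    print('bar',axis(P[w]))
    k=(I.max(1)<30)&(abs(P[:,2])<.012)&(abs(P[:,0]-.6)<.2)&(abs(P[:,1]-.05)<.2)
    r=cv2.minAreaRect((P[k][:,:2]*1000).astype(np.float32)); print('mat',r,cv2.boxPoints(r))
print(state()["tool_rot"])
E
```

```text
Traceback (most recent call last):
  File "seg.py", line 14, in pencils
    P=np.array([onplane(cam,u,v,.010,ci) for u,v in zip(us,vs)])
                ~~~~~~~^^^^^^^^^^^^^^^^^
  File "h.py", line 8, in onplane
    a=world(cam,u,v,0.,ci);b=world(cam,u,v,1.,ci)
                             ~~~~~^^^^^^^^^^^^^^^
  File "h.py", line 4, in world
    c=ci or camera_info(cam)
            ~~~~~~~~~~~^^^^^
ValueError: time passes only in moves, steps and waits
```

```bash
sed -i 's/^def pencils.*/&\n    ci=ci or camera_info(cam)/' seg.py
cat > m.py <<'E'
from seg import *
import sys
def go(cam):
    im,d=grab_frame(cam)
    for p in pencils(im,cam): print(cam,p)
    P=cloud(cam,d,np.ones(d.shape,bool)); I=im[d>0].astype(int)
    b=(I[:,0]>100)&(I[:,2]<60)&(I[:,1]<90)&(abs(P[:,0]-.6)<.12)&(abs(P[:,1]+.31)<.12)&(P[:,2]>.045)
    if b.sum()>20:
        t=b&(P[:,2]>np.percentile(P[b][:,2],97)-.004)
        print(cam,'grip top',axis(P[t]),P[t][:,2].max(),b.sum())
    w=(I.min(1)>110)&(abs(P[:,0]-.6)<.12)&(abs(P[:,1]+.31)<.12)&(P[:,2]>.043)
    if w.sum()>20: print('bar',axis(P[w]))
    k=(I.max(1)<30)&(abs(P[:,2])<.012)&(abs(P[:,0]-.6)<.2)&(abs(P[:,1]-.05)<.2)
    if k.sum()>20: print('mat',cv2.boxPoints(cv2.minAreaRect((P[k][:,:2]*1000).astype(np.float32))).round())
    cv2.imwrite(f"pics/{sys.argv[1]}_{cam}.png",im)
for c in sys.argv[2:]: go(c)
print(state()["time"],state()["tool_pos"],state()["tool_rot"])
E
python3 m.py a scene side
```

```text
scene (array([0.5328, 0.0214]), np.float32(116.4), [np.float64(12.0), np.float64(103.0)])
scene (array([0.5811, 0.0483]), np.float32(95.2), [np.float64(12.0), np.float64(105.0)])
scene (array([0.6373, 0.058 ]), np.float32(115.6), [np.float64(12.0), np.float64(104.0)])
scene (array([0.7654, 0.2092]), np.float32(22.5), [np.float64(29.0), np.float64(30.0)])
scene (array([0.8353, 0.13  ]), np.float32(113.1), [np.float64(16.0), np.float64(16.0)])
scene grip top (array([ 0.60263898, -0.30698489]), np.float32(29.631962), [np.float64(22.0), np.float64(63.0)]) 0.10374266167267643 285
bar (array([ 0.59993591, -0.30816211]), np.float32(30.01282), [np.float64(28.0), np.float64(174.0)])
mat [[404. 243.]
 [476. -72.]
 [725. -14.]
 [653. 300.]]
side (array([0.6354, 0.0567]), np.float32(115.7), [np.float64(17.0), np.float64(106.0)])
side (array([0.5797, 0.0472]), np.float32(94.9), [np.float64(13.0), np.float64(108.0)])
side (array([0.5311, 0.0179]), np.float32(116.3), [np.float64(16.0), np.float64(106.0)])
side grip top (array([ 0.59862933, -0.32158167]), np.float32(15.755033), [np.float64(16.0), np.float64(66.0)]) 0.10076823657224654 210
bar (array([ 0.59867413, -0.31074307]), np.float32(30.20084), [np.float64(30.0), np.float64(173.0)])
mat [[416. 243.]
 [592. -83.]
 [765.  11.]
 [588. 336.]]
0.65 [6.24994355e-01 2.31031107e-05 1.93635840e-01] [2.91356453e-05 7.07094545e-01 7.07119016e-01 1.87830853e-05]
```

```bash
python3 -m handwheel '[[[-0.0024,-0.0308,0,0,0,-6],[-0.0024,-0.0308,0,0,0,-6],[-0.0024,-0.0308,0,0,0,-6],[-0.0024,-0.0308,0,0,0,-6],[-0.0024,-0.0308,0,0,0,-6],[-0.0024,-0.0308,0,0,0,-6],[-0.0024,-0.0308,0,0,0,-6],[-0.0024,-0.0308,0,0,0,-6],[-0.0024,-0.0308,0,0,0,-6],[-0.0024,-0.0308,0,0,0,-6],[0,0,0,0,0,0],[0,0,0,0,0,0]]]' 1
python3 - <<'E'
from seg import *
ci=camera_info("scene")
im=cv2.imread("pics/a_scene.png").astype(int)
k=(im.max(2)<40).astype(np.uint8); k[:230]=0;k[:,:280]=0;k[340:]=0;k[:,420:]=0
cs=max(cv2.findContours(k,0,2)[0],key=cv2.contourArea)
q=cv2.approxPolyDP(cv2.convexHull(cs),8,True)[:,0]
for u,v in q: print((u,v),onplane("scene",u,v,.002,ci).round(3))
E
python3 m.py b wrist
```

```text
time: 1.65
tool_pos: [0.6006, -0.3094, 0.1934]
tool_rot: [-0.0, 0.966, 0.258, -0.0]
contact_force: [-0.1, 0.0, 0.2]
gripper_width: 0.999
grasp_force: 0.0
(np.int32(360), np.int32(232)) [0.432 0.115 0.002]
(np.int32(415), np.int32(313)) [0.681 0.174 0.002]
(np.int32(329), np.int32(339)) [ 0.722 -0.015  0.002]
(np.int32(289), np.int32(251)) [ 0.478 -0.069  0.002]
wrist (array([0.5838, 0.013 ]), np.float32(95.0), [np.float64(12.0), np.float64(36.0)])
wrist (array([ 0.5441, -0.0047]), np.float32(116.1), [np.float64(12.0), np.float64(49.0)])
wrist grip top (array([ 0.62991888, -0.29060562]), np.float32(119.11012), [np.float64(0.0), np.float64(17.0)]) 0.09164080016050818 45
bar (array([ 0.59946411, -0.30726547]), np.float32(175.47163), [np.float64(118.0), np.float64(155.0)])
1.7 [ 0.60081786 -0.30817169  0.19336213] [-3.85478795e-04  9.65930886e-01  2.58799875e-01  1.14926793e-05]
```

View pics/b_wrist.png

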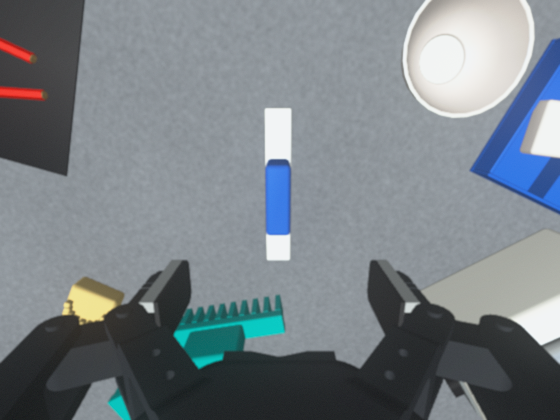

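Wrist view: the blue grip is centred at column 278, midway between the fingers and aligned with them. The bar runs rows 108–260.

```bash
python3 - <<'E'
from h import *
ci=camera_info("wrist")
for u,v in((264.5,108),(292,108),(265,260.5),(291,260.5),(278.3,184.2)): print(onplane("wrist",u,v,.048,ci).round(4))
for u,v in((266,168),(291,168),(266,235),(291,235)): print('blue',onplane("wrist",u,v,.102,ci).round(4))
print(state()["tool_pos"])
E
```

```text
[ 0.6674 -0.2528  0.048 ]
[ 0.6815 -0.2772  0.048 ]
[ 0.5178 -0.3373  0.048 ]
[ 0.5332 -0.364   0.048 ]
[ 0.6056 -0.3048  0.048 ]
blue [ 0.6227 -0.2822  0.102 ]
blue [ 0.634  -0.3018  0.102 ]
blue [ 0.5662 -0.314   0.102 ]
blue [ 0.5783 -0.3349  0.102 ]
[ 0.60081786 -0.30817169  0.19336213]
```

```bash
python3 -m handwheel '[[[0,0,-0.0274,0,0,0],[0,0,-0.0274,0,0,0],[0,0,-0.0274,0,0,0],[0,0,-0.0274,0,0,0],[0,0,-0.0274,0,0,0],[0,0,0,0,0,0],[0,0,0,0,0,0]]]' 1
python3 -m handwheel '[[[0,0,0,0,0,0],[0,0,0,0,0,0],[0,0,0,0,0,0],[0,0,0,0,0,0],[0,0,0,0,0,0],[0,0,0,0,0,0],[0,0,0,0,0,0],[0,0,0,0,0,0],[0,0,0,0,0,0],[0,0,0,0,0,0]]]' 0
```

```text
time: 2.28
tool_pos: [0.6, -0.3057, 0.0548]
tool_rot: [-0.002, 0.966, 0.26, -0.001]
contact_force: [0.3, 0.3, 0.3]
gripper_width: 0.999
grasp_force: 0.0
time: 3.12
tool_pos: [0.6018, -0.3086, 0.0583]
tool_rot: [0.001, 0.966, 0.259, 0.001]
contact_force: [-1.0, 0.8, 5.5]
gripper_width: 0.248
grasp_force: 59.2
```

```bash
python3 -m handwheel '[[[0,0,0.02,0,0,0],[0,0,0.025,0,0,0],[0,0,0.025,0,0,0],[0,0,0,0,0,0]]]' 0
python3 -m handwheel '[[[-0.0084,0.0234,0,0,0,5.21],[-0.0084,0.0234,0,0,0,5.21],[-0.0084,0.0234,0,0,0,5.21],[-0.0084,0.0234,0,0,0,5.21],[-0.0084,0.0234,0,0,0,5.21],[-0.0084,0.0234,0,0,0,5.21],[-0.0084,0.0234,0,0,0,5.21],[-0.0084,0.0234,0,0,0,5.21],[-0.0084,0.0234,0,0,0,5.21],[-0.0084,0.0234,0,0,0,5.21],[-0.0084,0.0234,0,0,0,5.21],[-0.0084,0.0234,0,0,0,5.21],[-0.0084,0.0234,0,0,0,5.21],[-0.0084,0.0234,0,0,0,5.21],[0,0,0,0,0,0],[0,0,0,0,0,0]]]' 0
python3 m.py c side wrist
python3 - <<'E'
import cv2
a=cv2.imread('pics/c_side.png')[120:330,180:460];b=cv2.imread('pics/c_wrist.png')
cv2.imwrite('pics/c.png',cv2.hconcat([cv2.resize(a,(400,300)),cv2.resize(b,(400,300))]))
E
```

```text
time: 3.45
tool_pos: [0.6037, -0.3098, 0.1326]
tool_rot: [0.003, 0.966, 0.259, 0.003]
contact_force: [0.4, -1.1, -0.3]
gripper_width: 0.25
grasp_force: 59.1
time: 4.78
tool_pos: [0.4823, 0.0204, 0.1252]
tool_rot: [-0.001, 0.622, 0.783, -0.001]
contact_force: [0.6, -0.9, -1.7]
gripper_width: 0.249
grasp_force: 59.2
side (array([0.6362, 0.055 ]), np.float32(115.7), [np.float64(17.0), np.float64(110.0)])
side (array([0.5797, 0.0472]), np.float32(94.9), [np.float64(13.0), np.float64(108.0)])
mat [[416. 244.]
 [587. -81.]
 [757.   9.]
 [585. 333.]]
wrist (array([0.5804, 0.0445]), np.float32(94.9), [np.float64(14.0), np.float64(105.0)])
wrist (array([0.6375, 0.0533]), np.float32(115.6), [np.float64(14.0), np.float64(106.0)])
wrist (array([ 0.5464, -0.0059]), np.float32(114.3), [np.float64(11.0), np.float64(47.0)])
4.8833 [0.48311847 0.01918978 0.12578202] [-2.94136203e-04  6.23290375e-01  7.81990300e-01 -4.38905025e-04]
```

View pics/c.png

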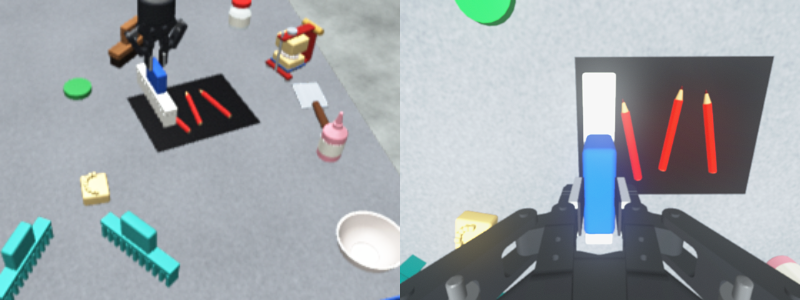

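The rake is held behind the nearest pencil, with its bar parallel to the mat's near edge. In the wrist half, the pencils are at x≈630, 670 and 710. Now lowering.

```bash
python3 -m handwheel '[[[0,0,-0.02,0,0,0],[0,0,-0.02,0,0,0],[0,0,-0.015,0,0,0],[0,0,-0.006,0,0,0],[0,0,-0.003,0,0,0],[0,0,-0.0025,0,0,0],[0,0,0,0,0,0],[0,0,0,0,0,0]]]' 0
python3 - <<'E'
from h import *
im,d=grab_frame("side"); s=state(); print(s["tool_pos"],s["contact_force"])
P=cloud("side",d,np.ones(d.shape,bool)); I=im[d>0].astype(int)
for lo in(.0,):
    w=(I.min(1)>90)&(abs(P[:,0]-.48)<.1)&(abs(P[:,1]-.01)<.11)&(P[:,2]<.08)&(P[:,2]>-.01)
    print(w.sum(),np.percentile(P[w][:,2],[1,3,50,95,99]))
cv2.imwrite("pics/d.png",cv2.resize(im[130:230,250:370],(720,600),interpolation=cv2.INTER_CUBIC))
E
```

```text
time: 5.55
tool_pos: [0.4843, 0.0193, 0.0612]
tool_rot: [0.001, 0.623, 0.782, 0.0]
contact_force: [-0.3, 0.0, -1.5]
gripper_width: 0.251
grasp_force: 59.2
[0.48427932 0.01938212 0.06114307] [ 0.7946847   0.83367243 -1.1714347 ]
1774 [-0.00233685 -0.00163635  0.0023053   0.05262303  0.05590155]
```

View pics/d.png

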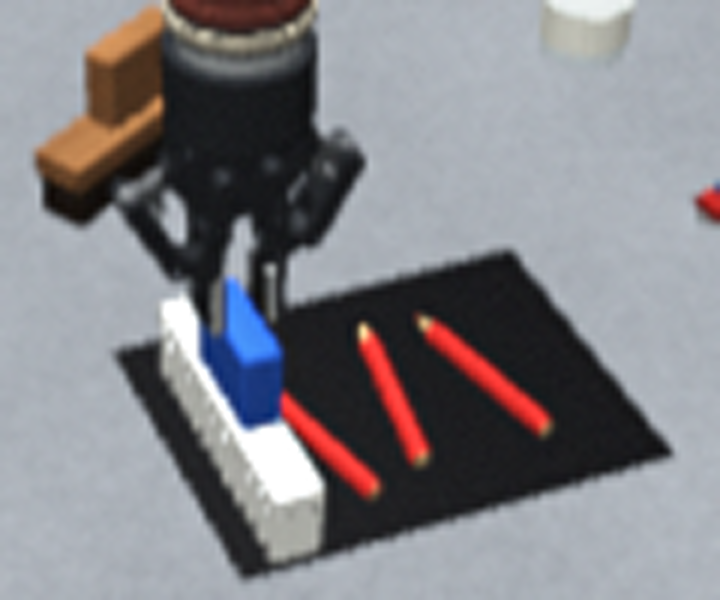

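The rake hangs free just above the mat, behind the first pencil and spanning all of it. Now pushing along the mat (13°).

```bash
python3 -m handwheel '[[[0.0039,0.0009,0,0,0,0],[0.0039,0.0009,0,0,0,0],[0.0039,0.0009,0,0,0,0],[0.0039,0.0009,0,0,0,0],[0.0039,0.0009,0,0,0,0],[0.0039,0.0009,0,0,0,0],[0.0039,0.0009,0,0,0,0],[0.0039,0.0009,0,0,0,0],[0.0039,0.0009,0,0,0,0],[0.0039,0.0009,0,0,0,0],[0.0039,0.0009,0,0,0,0],[0.0039,0.0009,0,0,0,0],[0.0039,0.0009,0,0,0,0],[0.0039,0.0009,0,0,0,0],[0.0039,0.0009,0,0,0,0],[0.0039,0.0009,0,0,0,0],[0.0039,0.0009,0,0,0,0],[0.0039,0.0009,0,0,0,0],[0.0039,0.0009,0,0,0,0],[0.0039,0.0009,0,0,0,0]]]' 0
python3 m.py e wrist
python3 - <<'E'
import cv2
cv2.imwrite('pics/e.png',cv2.imread('pics/e_wrist.png')[60:340,150:560])
E
```

```text
time: 7.27
tool_pos: [0.5618, 0.0377, 0.0604]
tool_rot: [0.0, 0.623, 0.782, -0.0]
contact_force: [-4.8, -0.4, 10.1]
gripper_width: 0.249
grasp_force: 60.5
wrist (array([0.6386, 0.0545]), np.float32(115.9), [np.float64(14.0), np.float64(106.0)])
wrist (array([0.6165, 0.0657]), np.float32(92.8), [np.float64(8.0), np.float64(35.0)])
7.3167 [0.56274471 0.03783541 0.06032962] [6.22375557e-04 6.22926015e-01 7.82280241e-01 6.46121451e-04]
```

View pics/e.png

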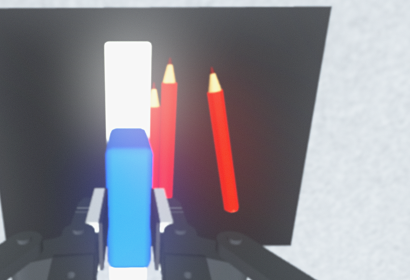

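The wrist view shows p1 and p2 gathered next to the bar (crop x≈155–170) and p3 ahead at x≈222. The 10 N upward force is odd, so I'll check from the side.

```bash
python3 -m handwheel '[[[0,0,0,0,0,0],[0,0,0,0,0,0]]]' 0
python3 - <<'E'
from h import *
im,d=grab_frame("side"); s=state(); print(s["tool_pos"],s["contact_force"],s["ft_torque"])
im2,_=grab_frame("scene")
a=cv2.resize(im[130:230,260:360],(400,400),interpolation=cv2.INTER_CUBIC)
b=cv2.resize(im2[230:340,290:400],(400,400),interpolation=cv2.INTER_CUBIC)
cv2.imwrite("pics/f.png",cv2.hconcat([a,b]))
E
```

```text
time: 7.48
tool_pos: [0.5623, 0.0377, 0.0602]
tool_rot: [0.001, 0.623, 0.782, 0.001]
contact_force: [1.1, -0.0, 2.3]
gripper_width: 0.25
grasp_force: 59.6
[0.56214857 0.03763172 0.06019568] [ 1.27706452 -0.38684422  1.1973313 ] [-0.03371784 -0.34577788 -0.05223658]
```

View pics/f.png

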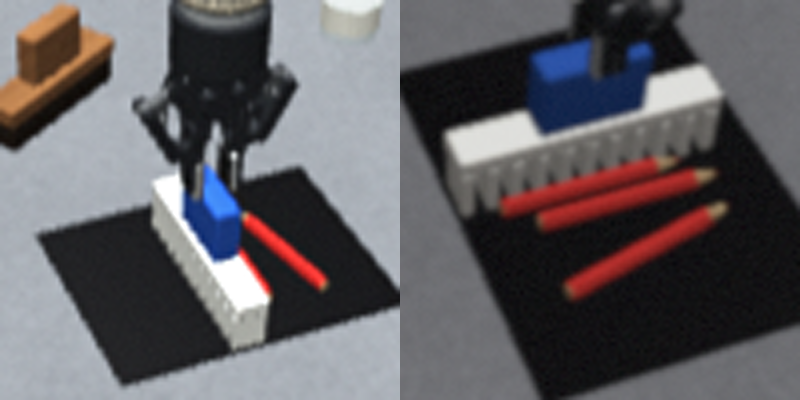

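Two pencils are against the tines' face and the third is ahead. I'll raise 1 mm and carry on.

```bash
python3 -m handwheel '[[[0,0,0.001,0,0,0],[0.0039,0.0009,0,0,0,0],[0.0039,0.0009,0,0,0,0],[0.0039,0.0009,0,0,0,0],[0.0039,0.0009,0,0,0,0],[0.0039,0.0009,0,0,0,0],[0.0039,0.0009,0,0,0,0],[0.0039,0.0009,0,0,0,0],[0.0039,0.0009,0,0,0,0],[0.0039,0.0009,0,0,0,0],[0.0039,0.0009,0,0,0,0],[0.0039,0.0009,0,0,0,0],[0.0039,0.0009,0,0,0,0],[0.0039,0.0009,0,0,0,0],[0.003,0.0007,0,0,0,0],[0.002,0.0005,0,0,0,0],[0.001,0.0002,0,0,0,0],[0,0,0,0,0,0],[0,0,0,0,0,0]]]' 0
python3 - <<'E'
from h import *
im,d=grab_frame("wrist"); s=state(); print(s["tool_pos"],s["contact_force"],s["ft_torque"])
im2,_=grab_frame("scene")
a=im[60:340,150:550]
b=cv2.resize(im2[240:340,300:410],(440,400),interpolation=cv2.INTER_CUBIC)[:280]
b=cv2.resize(im2[250:340,290:408],(400,280),interpolation=cv2.INTER_CUBIC)
cv2.imwrite("pics/g.png",cv2.hconcat([a,b]))
E
```

```text
time: 9.17
tool_pos: [0.6181, 0.0507, 0.0611]
tool_rot: [-0.0, 0.623, 0.782, -0.0]
contact_force: [-0.2, 0.6, -1.9]
gripper_width: 0.252
grasp_force: 59.2
[0.61800733 0.05067923 0.06108466] [ 0.42690062  0.08836317 -1.7089728 ] [-0.04274348 -0.00049826  0.00779168]
```

View pics/g.png

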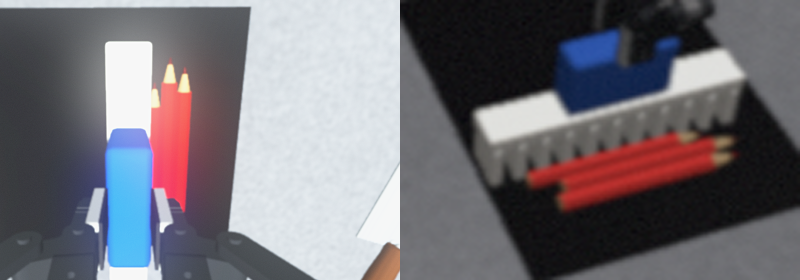

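The three are side by side and parallel (wrist crop x≈155, 170, 185). One more gentle nudge, then I'll back off, lift and check.

```bash
python3 -m handwheel '[[[0.002,0.0005,0,0,0,0],[0.002,0.0005,0,0,0,0],[0.002,0.0005,0,0,0,0],[0.002,0.0005,0,0,0,0],[0,0,0,0,0,0],[0,0,0,0,0,0],[-0.004,-0.0009,0,0,0,0],[-0.004,-0.0009,0,0,0,0],[-0.004,-0.0009,0,0,0,0],[-0.004,-0.0009,0,0,0,0],[-0.004,-0.0009,0,0,0,0],[0,0,0.015,0,0,0],[0,0,0.03,0,0,0],[0,0,0.03,0,0,0],[0,0,0,0,0,0],[0,0,0,0,0,0]]]' 0
python3 - <<'E'
from seg import *
im2,d=grab_frame("scene"); im,_=grab_frame("wrist"); print(state()["tool_pos"],state()["contact_force"])
h=im2.astype(int); m=(h[...,2]>110)&(h[...,1]<85)&(h[...,0]<85); m[:240]=0;m[340:]=0;m[:,:300]=0;m[:,412:]=0
P=cloud("scene",d,m); print(axis(P),np.percentile(P[:,2],[5,50,95]))
a=im[60:340,150:550]
b=cv2.resize(im2[250:340,290:408],(400,280),interpolation=cv2.INTER_CUBIC)
cv2.imwrite("pics/i.png",cv2.hconcat([a,b]))
E
```

```text
time: 10.6
tool_pos: [0.6078, 0.0481, 0.1392]
tool_rot: [0.002, 0.623, 0.782, 0.002]
contact_force: [0.0, 0.3, -2.5]
gripper_width: 0.247
grasp_force: 59.2
[0.60527616 0.04819066 0.13516927] [-0.43161244 -0.21485064 -1.84615384]
(array([0.6589624 , 0.05854447]), np.float32(102.72598), [np.float64(33.0), np.float64(124.0)]) [0.00793262 0.01195677 0.0146102 ]
```

View pics/i.png

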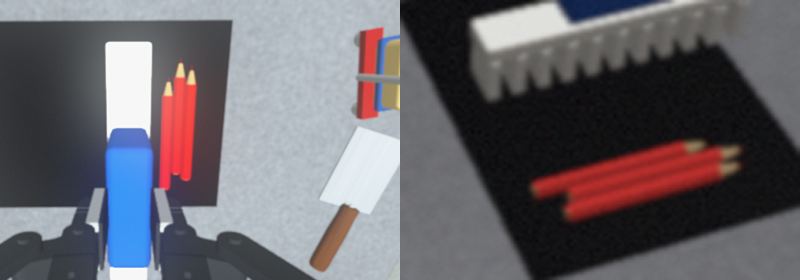

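The pencils are on the mat, flush and parallel, and the bundle is 33 mm wide. Returning the rake.

```bash
python3 -m handwheel '[[[-0.0004,-0.0254,0,0,0,-5.21],[-0.0004,-0.0254,0,0,0,-5.21],[-0.0004,-0.0254,0,0,0,-5.21],[-0.0004,-0.0254,0,0,0,-5.21],[-0.0004,-0.0254,0,0,0,-5.21],[-0.0004,-0.0254,0,0,0,-5.21],[-0.0004,-0.0254,0,0,0,-5.21],[-0.0004,-0.0254,0,0,0,-5.21],[-0.0004,-0.0254,0,0,0,-5.21],[-0.0004,-0.0254,0,0,0,-5.21],[-0.0004,-0.0254,0,0,0,-5.21],[-0.0004,-0.0254,0,0,0,-5.21],[-0.0004,-0.0254,0,0,0,-5.21],[-0.0004,-0.0254,0,0,0,-5.21],[0.0005,-0.0006,0,0,0,0],[0,0,0,0,0,0],[0,0,0,0,0,0],[0,0,0,0,0,0]]]' 0
python3 -m handwheel '[[[0,0,-0.02,0,0,0],[0,0,-0.02,0,0,0],[0,0,-0.02,0,0,0],[0,0,-0.01,0,0,0],[0,0,-0.004,0,0,0],[0,0,-0.002,0,0,0],[0,0,-0.0015,0,0,0],[0,0,0,0,0,0],[0,0,0,0,0,0],[0,0,0,0,0,0]]]' 0
python3 -c "
from plant import state;s=state();print(s['tool_pos'],s['contact_force'],s['ft_torque'])"
```

```text
time: 12.2
tool_pos: [0.6005, -0.3066, 0.1348]
tool_rot: [-0.001, 0.966, 0.26, -0.001]
contact_force: [-0.2, 1.4, -0.5]
gripper_width: 0.249
grasp_force: 59.3
time: 13.03
tool_pos: [0.6017, -0.3084, 0.0599]
tool_rot: [0.001, 0.966, 0.259, 0.001]
contact_force: [0.3, 1.1, -1.3]
gripper_width: 0.249
grasp_force: 59.3
[ 0.60167388 -0.30842353  0.05991291] [ 0.28274012  1.05796007 -1.29159188] [-0.02209612 -0.01738245 -0.04177362]
```

```bash
python3 -m handwheel '[[[0,0,-0.001,0,0,0],[0,0,-0.001,0,0,0],[0,0,0,0,0,0],[0,0,0,0,0,0],[0,0,0,0,0,0]]]' 0
```

```text
time: 13.45
tool_pos: [0.6017, -0.3086, 0.0583]
tool_rot: [0.001, 0.966, 0.259, 0.001]
contact_force: [-0.6, 0.7, 5.9]
gripper_width: 0.252
grasp_force: 60.2
```

Same contact as at the grasp (5.5 N), so the rake is seated. Releasing.

```bash
python3 -m handwheel '[[[0,0,0,0,0,0],[0,0,0,0,0,0],[0,0,0,0,0,0],[0,0,0,0,0,0],[0,0,0,0,0,0],[0,0,0,0,0,0],[0,0,0,0,0,0],[0,0,0,0,0,0]]]' 1
python3 -m handwheel '[[[0,0,0.01,0,0,0],[0,0,0.02,0,0,0],[0,0,0.03,0,0,0],[0,0,0.03,0,0,0],[0,0,0.03,0,0,0],[0,0,0.03,0,0,0],[0,0,0,0,0,0],[0,0,0,0,0,0]]]' 1
python3 m.py z scene side
```

```text
time: 14.12
tool_pos: [0.601, -0.308, 0.0565]
tool_rot: [-0.0, 0.966, 0.259, -0.0]
contact_force: [0.0, 0.1, -1.0]
gripper_width: 1.004
grasp_force: 0.0
time: 14.78
tool_pos: [0.6026, -0.309, 0.2112]
tool_rot: [0.003, 0.966, 0.259, 0.002]
contact_force: [-1.3, 0.4, -0.8]
gripper_width: 1.0
grasp_force: 0.0
scene (array([0.6583, 0.0588]), np.float32(103.0), [np.float64(35.0), np.float64(124.0)])
scene (array([0.7657, 0.208 ]), np.float32(25.2), [np.float64(28.0), np.float64(31.0)])
scene (array([0.8355, 0.1302]), np.float32(114.2), [np.float64(16.0), np.float64(16.0)])
scene grip top (array([ 0.60400049, -0.30646173]), np.float32(29.42283), [np.float64(21.0), np.float64(62.0)]) 0.10305899084524395 233
bar (array([ 0.60395166, -0.31111029]), np.float32(48.362446), [np.float64(87.0), np.float64(167.0)])
mat [[406. 243.]
 [474. -72.]
 [725. -18.]
 [657. 298.]]
side (array([0.6574, 0.056 ]), np.float32(102.6), [np.float64(37.0), np.float64(127.0)])
side grip top (array([ 0.599703  , -0.32200894]), np.float32(16.340746), [np.float64(14.0), np.float64(64.0)]) 0.10189041798039977 202
bar (array([ 0.55915063, -0.29170337]), np.float32(156.06157), [np.float64(153.0), np.float64(211.0)])
mat [[416. 244.]
 [681. -49.]
 [783.  44.]
 [518. 337.]]
14.8833 [ 0.6006993  -0.3078053   0.20636247] [-2.11465344e-04  9.65928498e-01  2.58808933e-01 -1.66645578e-04]
```

View pics/z_scene.png

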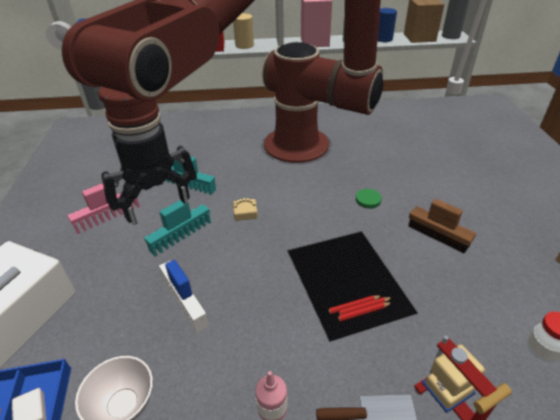

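The rake stands at its old place (183,290), the pencils lie bundled at (360,307), and the gripper is clear.

```bash
python3 -c "
from plant import job_done;print(job_done())"
```

```text
the job is handed in; nothing more can be done
None
```

The three pencils lie flat, parallel and close side by side on the mat, the rake stands back where it was and is released, and the job was handed in at about 15 s.

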